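# Salt for the milk tea

## Task

The blue salt pot is boxed in behind the three tall canisters on the wooden stand. Move all three canisters onto the empty wooden tray, fetch the salt pot and stand it in the middle of the saucer by the tea bowls, then put each canister back upright on the very spot on the stand where it stood before. Set everything down gently, keep it all upright, and leave the bowls and the saucer where they are.

Things in the scene. Friction and masses are not known exactly. Their poses are not given: they have to be found in the camera images.
- tea_tin_mid (a point): Tea tin: dark green painted steel canister with two gold bands, round, 60 mm in diameter, 105 mm tall, 0.17 to 0.5 kg; its lid stays on. At the start it is one of the three on the stand, and it must return to its own spot there. The point is its centre, 52.5 mm above its foot; z is up.
- millet_tin_mid (a point): Millet tin: yellow painted steel canister with two gold bands, round, 60 mm in diameter, 105 mm tall, 0.17 to 0.5 kg; its lid stays on. At the start it is one of the three on the stand, and it must return to its own spot there. The point is its centre, 52.5 mm above its foot; z is up.
- sugar_jar_mid (a point): Sugar jar: white porcelain canister with blue bands, round, 60 mm in diameter, 105 mm tall, 0.17 to 0.5 kg; its lid stays on. At the start it is one of the three on the stand, and it must return to its own spot there. The point is its centre, 52.5 mm above its foot; z is up.
- salt_pot_mid (a point): Salt pot: small all-blue porcelain pot, gold knob on its lid (which stays on), round, 50 mm in diameter, 46 mm tall over the knob, 0.1-0.2 kg. The canisters hem it in about 6 mm away on its left, right and robot side: no room for a gripper. Fingers that hold a canister in its upper third, closing along the line from pot to canister, pass over the pot. The point is its centre, 23 mm above its foot; z up.
- stand: Canister stand: brown wooden board, 180 mm (its x) by 240 mm (its y), fixed. Its upper face, which carries the canisters and the pot, is 12 mm above the chest top; a rail 10 mm thick, reaching 36 mm above the chest top, runs along both short sides and the back (+x edge); the front is open. Origin at the centre of its underside. Which canister is on which spot changes.
- tray: Empty pale wooden tray, 230 mm (its x) by 250 mm (its y), fixed: the side area for the canisters. Floor 6 mm above the chest top, rim 8 mm thick and 18 mm high; a wooden grip, to 30 mm high and 90 mm long, in the middle of each of the two rims at its y ends. Origin at the centre of its underside.
- saucer: White porcelain saucer with a pale blue round floor, 104 mm in diameter, loose, 0.16 kg: the salt pot's place. Flat floor 72 mm across, 4 mm above the chest top; rim 8 mm high. Origin at the centre of its underside. It stands on the robot's side of the two tea bowls.
- bowl_left: White porcelain tea bowl with blue rim, 110 mm in diameter, 52 mm tall, beyond the saucer on its +y side. Origin at the centre of its underside. To be left alone.
- bowl_right: White porcelain tea bowl with blue rim, 110 mm in diameter, 52 mm tall, beyond the saucer on its -y side. Origin at the centre of its underside. To be left alone.
Not all that is in view belongs to the job. What is shaped like the part that bears tea_tin_mid but red is not meant.

How it is judged:
On the way, in this order (a step that is already met when the one before it is completed fails the run):
1. all three canisters stand released on the tray (x of tea_tin_mid in the frame of tray between -0.105 and 0.105 m and y of tea_tin_mid in the frame of tray between -0.115 and 0.115 m and height (world z) of tea_tin_mid between 0.052 and 0.065 m and angle between each of tea_tin_mid, millet_tin_mid, sugar_jar_mid's own z axis and vertical below 0.1 rad and contact force between each of tea_tin, millet_tin, sugar_jar and the fingers below 0.2 N and linear speed of each of tea_tin, millet_tin, sugar_jar below 0.03 m/s and x of millet_tin_mid in the frame of tray between -0.105 and 0.105 m and y of millet_tin_mid in the frame of tray between -0.115 and 0.115 m and height (world z) of millet_tin_mid between 0.052 and 0.065 m and x of sugar_jar_mid in the frame of tray between -0.105 and 0.105 m and y of sugar_jar_mid in the frame of tray between -0.115 and 0.115 m and height (world z) of sugar_jar_mid between 0.052 and 0.065 m), for 0.2 s.
2. the salt pot stands released on the saucer (horizontal distance between salt_pot_mid and saucer below 0.012 m and height (world z) of salt_pot_mid below 0.033 m and angle between salt_pot_mid's own z axis and vertical below 0.1 rad and contact force between salt_pot and the fingers below 0.2 N and linear speed of salt_pot below 0.03 m/s), for 0.2 s.
At the end, for the whole second after the job is handed in: The salt pot stands upright and at rest on the saucer, its centre within 12 mm of the saucer's; each canister stands upright and at rest within 15 mm of where it stood at the start; bowls and saucer are within 25 mm of where they were (all of step 2 and distance of each of tea_tin_mid, millet_tin_mid, sugar_jar_mid from where it was at the start of the episode below 0.015 m and angle between each of tea_tin_mid, millet_tin_mid, sugar_jar_mid's own z axis and vertical below 0.1 rad and linear speed of each of tea_tin, millet_tin, sugar_jar below 0.03 m/s and distance of each of bowl_left, bowl_right, saucer from where it was at the start of the episode below 0.025 m); the robot touches nothing.
It fails at once if a canister or the salt pot is tipped (more than 35 degrees) (angle between any of tea_tin_mid, millet_tin_mid, sugar_jar_mid, salt_pot_mid's own z axis and vertical above 0.6 rad).
It fails at once if a bowl or the saucer is pushed away (more than 25 mm) (distance of any of bowl_left, bowl_right, saucer from where it was at the start of the episode above 0.025 m).
It fails at once if a canister or the salt pot is dropped (falls free of the fingers at over 0.6 m/s, as from about 20 mm up) ((contact force between tea_tin and the fingers below 0.1 N and linear speed of tea_tin above 0.6 m/s) or (contact force between millet_tin and the fingers below 0.1 N and linear speed of millet_tin above 0.6 m/s) or (contact force between sugar_jar and the fingers below 0.1 N and linear speed of sugar_jar above 0.6 m/s) or (contact force between salt_pot and the fingers below 0.1 N and linear speed of salt_pot above 0.6 m/s)).
It also fails if it takes over 150 s, if anything falls off the work surface, if the arm or the gripper's body presses on something with over 40 N, if the wrist force passes 120 N, or if a joint passes its speed limit or range.

## Robot

A 6-joint arm with a two-finger parallel gripper is mounted at the origin on the work surface. World frame = base frame: x ahead of the robot, y to its left, z up, the work surface at z = 0. Lengths are in m, angles in rad, forces in N, time in s.
With the tool pointing down it reaches from about 0.375 to 0.9 m from the base axis. Payload 3.1 kg.
Tool frame: the origin (TCP) lies between the finger pads; the fingertips stand 8 mm ahead of it and the grasp point (between the pads) lies 11 mm behind it; z points along the fingers, y is the line along which they close (so a half turn about z gives the same grasp; the last joint's range is limited). The gripper opens to 85 mm and grips with 20 to 120 N. Pads are 22 mm wide; open, the fingers measure 114 mm over their backs; the gripper's body (76 mm by 85 mm) begins 54 mm behind the grasp point. The pads swing forward as they close: fully open they stand 13 mm farther back than shut.
Start: joints at [-1.403, 0.527, 1.433, -0, 1.181, -0.178], TCP at [0.212, -0.588, 0.239] pointing down, gripper open.
Joint ranges: [-3.08, 3.08], [-0.75, 2.2], [0.22, 2.44], [-1.43, 4.57], [0, 2.65], [-2.85, 2.85]. Speed limits (rad/s): [2.79, 2.79, 3.14, 3.14, 3.14, 3.14].

## Interface

Orientations are given as a unit quaternion [x, y, z, w].
In Python, from station import readout, cams, sign_off gives the robot as it stands.
- The arm moves only by the tool send_rows, never from a script. Its argument "commands" is text: rows parted by semicolons, each of 5 numbers parted by spaces: the finger opening in mm, from 0 to 85.4, then the shift along the tool's x, y, z each as a share of 0.02 m, from -1 to 1, then the turn about the tool's z as a share of 4 degrees, from -1 to 1. In form: grip dx dy dz spin; .... A call has 1 to 20 rows; each row shifts and turns the commanded pose from where the row before left it, along the tool's axes as they then stand; what a row does not reach is not made up. A row lasts 1/12 s, in which the tool goes at most 41.7 mm and 7.16 degrees, less where a joint would pass 70% of its speed; a pose out of reach is approached as far as the arm can. A call with a number of a shift or a turn outside -1 to 1 is refused whole. A call with a gripper value outside its range is refused whole. The fingers move at their own pace and stop on an object; "grip_force" is the grip in N (left out, the last holds). Time passes only in rows, so rows that do not move let the fingers close. It gives the time, the measured TCP pose, the force, the opening and the grip force at its end, in the units of the state.
- readout.sense(): the state, without advancing time (a new reading comes with each control period).
- cams.snapshot(name): name is "side" or "top"; returns a dict with "pixels" (384x512x3 uint8, red, green, blue), "intrinsics" (3x3 intrinsics, pixels), "eye" and "rotation" of the camera in the world. Camera axes: x right, y down, z forward; pixel columns grow to the right and rows downward; lengths in m; the calibration is good to about 2 mm. A picture is of the moment at which its call begins. There is no depth.
- sign_off(): hands the job in; it is judged then, once.
The state is a dict: "t": time; "q": joint angles; "qd": joint speeds; "tau": joint torques, N m; "tcp_pos": TCP position; "tool_rot": TCP orientation; "force": force on the tool from outside, world axes, zero at the start; "ft_torque": the same for the moment, N m; "finger_gap": opening from 0.0 (shut) to 1.0 (fully open); "gripper_force": force on a finger pad.
Only numpy, scipy, OpenCV 4.12 (cv2) and the standard library are available. Lean on these libraries where they do the work, as an engineer would, in place of code of your own. Each camera call takes 0.05 s, during which the arm holds its last target. There are 200 camera calls.

## Working session

There is one attempt and no reset: what is moved stays moved. The work goes in short steps, Python scripts to look and compute and a tool call to move; the robot and the scene stay as the last step left them, time stands still between calls to the robot, and variables do not carry over. Pictures are saved under pics/ and viewed, at most 14 in all, crops included, and the job is handed in when it is done.

Besides the shell and the picture viewer there is one more tool, called after "Call:" by a JSON object that holds its "op" and its "data". send_rows: Moves the arm, as the interface text tells. Its arguments: {"type":"object","properties":{"commands":{"type":"string"},"grip_force":{"type":"number"}},"required":["commands"]}

```bash
ls; mkdir -p pics
python3 - <<'E'
from station import readout,cams
import cv2
s=readout.sense();print({k:s[k] for k in('t','tcp_pos','tool_rot','finger_gap')})
for n in('top','side'):
    d=cams.snapshot(n);cv2.imwrite(f'pics/{n}0.png',d['pixels'][:,:,::-1]);print(n,d['intrinsics'],d['eye'],d['rotation'])
E
```

```text
pics
{'t': 0.0, 'tcp_pos': array([ 0.21233199, -0.58708327,  0.23833604]), 'tool_rot': array([ 9.85006526e-01,  1.72513721e-01,  1.45450854e-05, -1.07685515e-03]), 'finger_gap': 0.9953575220195143}
top [[401.00925887   0.         254.47168205]
 [  0.         401.00925887 194.71507277]
 [  0.           0.           1.        ]] [ 0.26516156 -0.0597487   1.50212351] [-0.69685428  0.71231177 -0.06621233  0.05120538]
side [[389.73716453   0.         253.81395058]
 [  0.         389.73716453 194.252095  ]
 [  0.           0.           1.        ]] [0.22674249 0.89421228 0.83718078] [-0.13685594  0.8884782  -0.4337154   0.06138314]
```

View pics/top0.png

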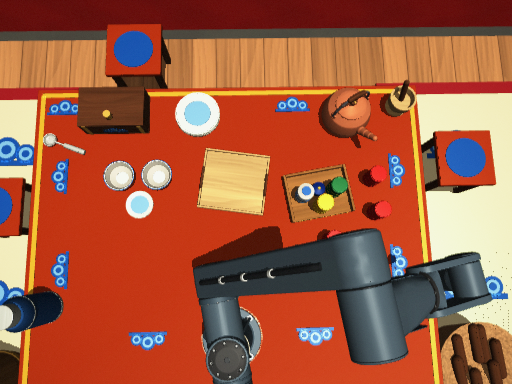

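View pics/side0.png

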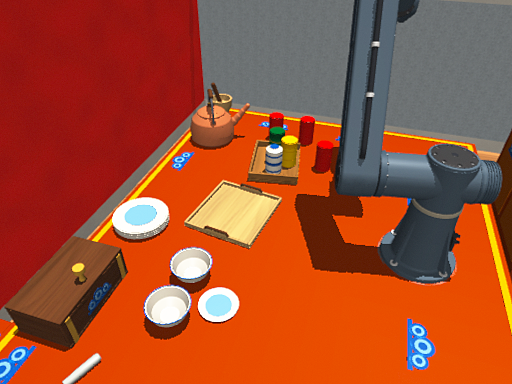

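Top view: stand with canisters near (318,193), tray at (234,182), saucer at (139,205). Image up is +x and right is -y. Next I enlarge the stand.

```bash
cat > h.py <<'E'
import numpy as np,cv2
from scipy.spatial.transform import Rotation as R
from station import readout,cams
def px2w(d,u,v,z):
    r=R.from_quat(d['rotation']).as_matrix() if np.size(d['rotation'])==4 else np.array(d['rotation'])
    a=r@np.linalg.solve(d['intrinsics'],[u,v,1]);e=np.array(d['eye']);return (e+a*(z-e[2])/a[2])
def w2px(d,p):
    c=R.from_quat(d['rotation']).inv().apply(np.array(p)-d['eye']);q=c@np.array(d['intrinsics']).T;return q[...,:2]/q[...,2:]
def crop(d,u0,v0,w,h,k,name):
    c=d['pixels'][v0:v0+h,u0:u0+w,::-1];cv2.imwrite('pics/'+name,cv2.resize(c,None,fx=k,fy=k,interpolation=cv2.INTER_CUBIC))
E
python3 - <<'E'
from h import *
d=cams.snapshot('top');crop(d,270,155,100,75,8,'stand.png')
s=cams.snapshot('side');crop(s,235,115,80,75,8,'stands.png')
print(w2px(d,[0,0,0]))
hsv=cv2.cvtColor(d['pixels'],cv2.COLOR_RGB2HSV)
# saucer
m=cv2.inRange(hsv,(80,30,150),(115,255,255));n,l,st,c=cv2.connectedComponentsWithStats(m)
for i in range(1,n):
    if st[i,4]>60: print(st[i],c[i],px2w(d,*c[i],0.004))
E
```

```text
[231.42657949 337.5728739 ]
[ 114   31   39   36 1063] [132.89087488  48.46095955] [1.12079447 0.37900334 0.004     ]
[276  97  33  14 321] [291.86915888 105.        ] [ 0.87195985 -0.25059984  0.004     ]
[ 47 101  31  14 298] [ 63.38926174 108.17785235] [0.87290902 0.64134261 0.004     ]
[184 101  27  25 515] [196.88349515 112.85436893] [0.84544035 0.12300616 0.004     ]
[  0 137  34  29 793] [ 14.85624212 152.38965952] [0.6983173  0.81489317 0.004     ]
[ 446  138   39   39 1175] [465.1906383  157.15234043] [ 0.64770595 -0.91787442  0.004     ]
[388 154  17  34 361] [395.32132964 170.08587258] [ 0.60144514 -0.63991762  0.004     ]
[ 52 160  16  34 363] [ 60.61983471 176.38292011] [0.6013881  0.63687915 0.004     ]
[302 186   9   9  71] [306.09859155 190.09859155] [ 0.53003474 -0.29154385  0.004     ]
[  0 188  12  36 309] [  4.43042071 204.9579288 ] [0.49643299 0.83826587 0.004     ]
[131 195  18  19 261] [139.32183908 204.19923372] [0.48890504 0.33835518 0.004     ]
[390 245  18  32 339] [397.88495575 261.10914454] [ 0.25558155 -0.62105704  0.004     ]
[ 51 252  18  37 414] [ 60.63043478 270.12318841] [0.25232072 0.61738525 0.004     ]
[359 253   8  21  89] [362.25842697 262.12359551] [ 0.25500396 -0.48789811  0.004     ]
[467 265  11  31  79] [472.24050633 279.24050633] [ 0.1830476 -0.8923373  0.004    ]
[485 276  23  23 337] [495.4421365  287.54302671] [ 0.15102204 -0.97537298  0.004     ]
[  0 280  24  26 280] [  8.36428571 291.99642857] [0.17927588 0.79943802 0.004     ]
[367 289  20  71 311] [375.81672026 318.12540193] [ 0.05401481 -0.52359962  0.004     ]
[218 303  10  32 127] [222.04724409 319.55905512] [0.06357549 0.03265002 0.004     ]
[250 319  10  36 194] [255.26804124 336.51030928] [ 0.00204335 -0.0853761   0.004     ]
[297 327  37  18 411] [314.83211679 334.16545012] [ 0.00433758 -0.29936232  0.004     ]
[129 332  38  18 453] [147.52538631 338.87196468] [0.00432868 0.29785302 0.004     ]
```

View pics/stand.png

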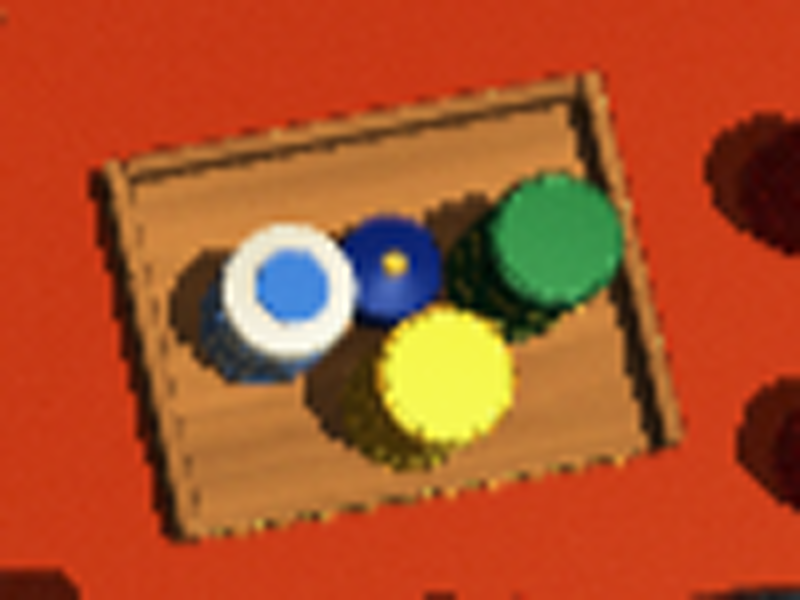

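View pics/stands.png

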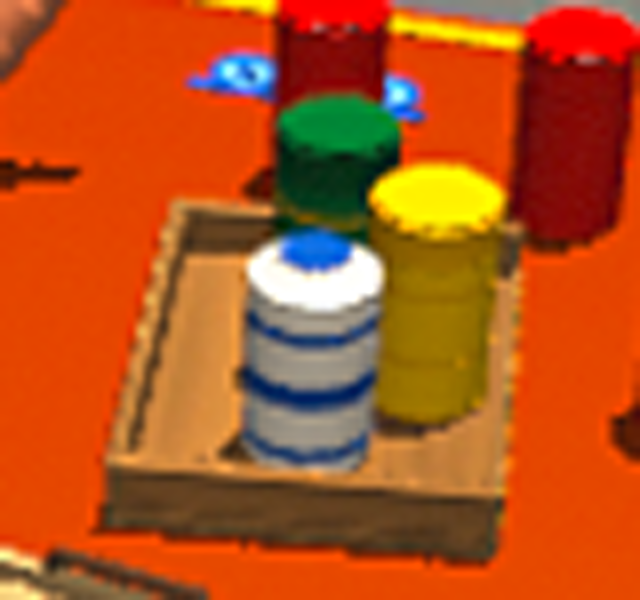

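Sugar's lid centre is at crop (288,291), tea (558,240), millet (446,376) and the pot knob (394,264). The pot is clear at its back, and the red cans are decoys outside the stand.

Run:
```python
from h import *
d=cams.snapshot('top')
s=cams.snapshot('side')
f=lambda u,v:(270+(u+.5)/8-.5,155+(v+.5)/8-.5)
g=lambda u,v:(235+(u+.5)/8-.5,115+(v+.5)/8-.5)
P={}
for n,c,z in(('sugar',(288,291),.117),('tea',(558,240),.117),('millet',(446,376),.117),('knob',(394,264),.056),('body',(390,270),.045)):
    P[n]=px2w(d,*f(*c),z);print(n,P[n].round(4))
for n,c in(('sugar',(315,271)),('tea',(338,127)),('millet',(436,202))):
    print('side',n,px2w(s,*g(*c),.117).round(4))
for n in('sugar','tea','millet'):print(n,np.linalg.norm((P[n]-P['knob'])[:2]),np.degrees(np.arctan2(*(P[n]-P['knob'])[1::-1])))
for c in((105,165),(592,78),(675,440),(180,535)): print('stand',px2w(d,*f(*c),.036 ).round(4))
hsv=cv2.cvtColor(d['pixels'],cv2.COLOR_RGB2HSV)
m=cv2.inRange(hsv[140:220,190:276],(12,30,120),(30,200,255));n,l,st,c=cv2.connectedComponentsWithStats(m);i=1+np.argmax(st[1:,4])
r=cv2.minAreaRect(np.argwhere(l==i)[:,::-1].astype(np.float32)+[190,140]) if 0 else cv2.minAreaRect((np.argwhere(l==i)[:,::-1]+[190,140]).astype(np.float32))
print(r);b=cv2.boxPoints(r)
w=[px2w(d,*q,.018) for q in b];print(np.round(w,4),np.mean(w,0))
# saucer and bowls: white outline fits
for z,(u0,v0,u1,v1) in((.008,(122,188,156,221)),(.052,(100,156,137,192)),(.052,(138,156,176,192))):
    sub=hsv[v0:v1,u0:u1];mm=((sub[...,1]<140)&(sub[...,2]>80)).astype(np.uint8);n,l,st,c=cv2.connectedComponentsWithStats(mm);i=1+np.argmax(st[1:,4])
    x,y,w_,h_=st[i,:4];print('round',st[i],px2w(d,u0+x+w_/2-.5,v0+y+h_/2-.5,z).round(4))
crop(d,190,140,90,80,7,'tray.png')
```

```text
sugar [ 0.5071 -0.272   0.117 ]
tea [ 0.5276 -0.3926  0.117 ]
millet [ 0.4679 -0.3397  0.117 ]
knob [ 0.5294 -0.3308  0.056 ]
body [ 0.5286 -0.3309  0.045 ]
side sugar [ 0.5032 -0.2595  0.117 ]
side tea [ 0.5264 -0.3892  0.117 ]
side millet [ 0.4661 -0.335   0.117 ]
sugar 0.06287443591242706 110.7509484563665
tea 0.061786193113224766 -91.69125080434317
millet 0.06211498485544334 -171.74834293461709
stand [ 0.5828 -0.2013  0.036 ]
stand [ 0.6203 -0.4327  0.036 ]
stand [ 0.4476 -0.4609  0.036 ]
stand [ 0.4085 -0.2296  0.036 ]
((233.1769561767578, 181.08462524414062), (66.60665130615234, 60.15684509277344), 7.125016689300537)
[[ 0.4726  0.123   0.018 ]
 [ 0.7022  0.0947  0.018 ]
 [ 0.665  -0.157   0.018 ]
 [ 0.4365 -0.1224  0.018 ]] [ 0.56906875 -0.01542057  0.018     ]
round [  4   3  28  28 614] [0.4872 0.3366 0.008 ]
round [  3   4  31  31 736] [0.5918 0.4061 0.052 ]
round [  3   3  31  31 738] [0.5928 0.2672 0.052 ]
```

View pics/tray.png

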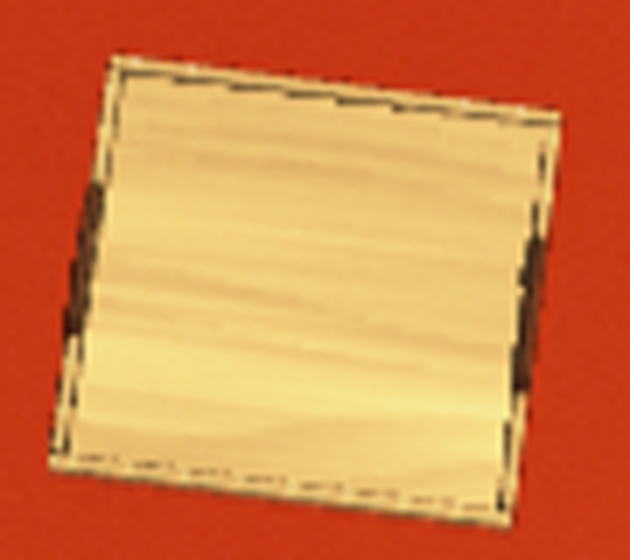

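Tray centre is about (0.569,-0.016) with yaw -8°, saucer at about (0.488,0.338). I'll write a small helper that converts a target into row units.

```bash
cat > go.py <<'E'
import sys;from h import *
# usage: go.py x y z psi_deg : totals in row units (spin first, then shift along the turned tool axes)
x,y,z,p=map(float,sys.argv[1:5]);s=readout.sense();q=s['tool_rot']
psi=np.degrees(2*np.arctan2(q[1],q[0]));sp=(psi-p+180)%360-180
a=np.radians(p);d=np.array([x,y,z])-s['tcp_pos']
c=(d[0]*np.cos(a)+d[1]*np.sin(a),d[0]*np.sin(a)-d[1]*np.cos(a),-d[2])
print('tcp',s['tcp_pos'].round(4),'psi %.1f'%psi,'t %.2f'%s['t'],'F',s['force'].round(1),'gap %.2f'%s['finger_gap'],'spin %.2f'%(sp/4),'dx dy dz',np.round(np.array(c)/.02,2))
E
python3 go.py .507 -.272 .17 20.7
```

```text
tcp [ 0.2124 -0.5875  0.239 ] psi 19.9 t 0.30 F [ 0.2 -0.3  0.2] gap 1.00 spin -0.21 dx dy dz [19.36 -9.55  3.45]
```

Call:
{"op": "send_rows", "data": {"commands": "85 0.968 -0.478 0.172 -0.2;85 0.968 -0.478 0.172 0;85 0.968 -0.478 0.172 0;85 0.968 -0.478 0.172 0;85 0.968 -0.478 0.172 0;85 0.968 -0.478 0.172 0;85 0.968 -0.478 0.172 0;85 0.968 -0.478 0.172 0;85 0.968 -0.478 0.172 0;85 0.968 -0.478 0.172 0;85 0.968 -0.478 0.172 0;85 0.968 -0.478 0.172 0;85 0.968 -0.478 0.172 0;85 0.968 -0.478 0.172 0;85 0.968 -0.478 0.172 0;85 0.968 -0.478 0.172 0;85 0.968 -0.478 0.172 0;85 0.968 -0.478 0.172 0;85 0.968 -0.478 0.172 0;85 0 0 0 0", "grip_force": 50}}

```text
t: 1.97
tcp_pos: [0.4944, -0.2851, 0.1733]
tool_rot: [0.983, 0.181, 0.0, -0.001]
force: [-0.8, 0.3, -0.9]
finger_gap: 0.999
gripper_force: 0.0
```

```bash
python3 go.py .507 -.272 .084 20.7
python3 - <<'E'
from h import *
s=cams.snapshot('side');crop(s,215,65,120,130,4.5,'a1.png')
print(w2px(s,readout.sense()['tcp_pos']))
E
```

```text
tcp [ 0.4944 -0.2851  0.1733] psi 20.9 t 1.97 F [-0.8  0.3 -0.9] gap 1.00 spin 0.04 dx dy dz [ 0.82 -0.39  4.47]
[279.28245594 131.08650087]
```

View pics/a1.png

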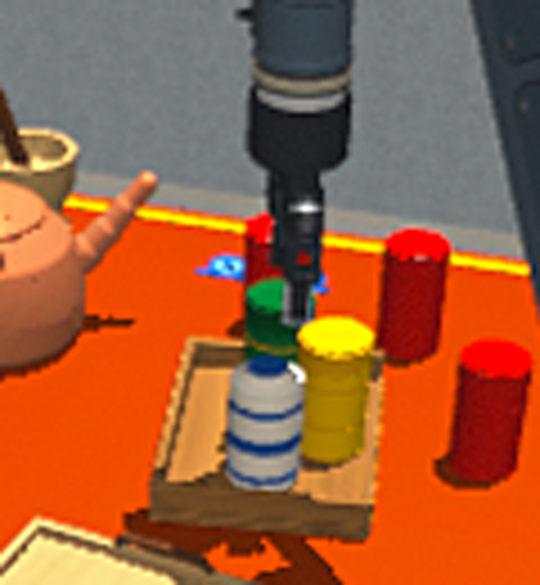

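The side view shows the sugar jar with a shoulder and knob, so I refine it to (0.509,-0.274) and grip a little lower, with the TCP at z 0.074. The tool is above it.

Call:
{"op": "send_rows", "data": {"commands": "85 0.82 -0.42 0 0;85 0 0 0 0;85 0 0 0 0"}}

```text
t: 2.27
tcp_pos: [0.5049, -0.2749, 0.1741]
tool_rot: [0.984, 0.18, -0.0, 0.0]
force: [0.4, -0.4, 0.1]
finger_gap: 0.994
gripper_force: 0.0
```

```bash
python3 go.py .509 -.274 .074 20.7
```

```text
tcp [ 0.5049 -0.2749  0.1741] psi 20.7 t 2.27 F [ 0.4 -0.4  0.1] gap 0.99 spin 0.00 dx dy dz [0.21 0.03 5.  ]
```

Call:
{"op": "send_rows", "data": {"commands": "85 0.2 0.02 0.6 0;85 0 0 0.6 0;85 0 0 0.6 0;85 0 0 0.6 0;85 0 0 0.6 0;85 0 0 0.6 0;85 0 0 0.6 0;85 0 0 0.6 0;85 0 0 0.2 0;85 0 0 0 0;78 0 0 0 0;72 0 0 0 0;66 0 0 0 0;60 0 0 0 0;55 0 0 0 0;50 0 0 0 0;50 0 0 0 0;50 0 0 0 0", "grip_force": 50}}

```text
t: 3.77
tcp_pos: [0.509, -0.273, 0.0748]
tool_rot: [0.984, 0.179, 0.0, -0.0]
force: [-0.8, 2.4, 5.5]
finger_gap: 0.692
gripper_force: 53.1
```

```bash
python3 go.py .509 -.274 .074 20.7;python3 - <<'E'
from h import *
s=cams.snapshot('side');crop(s,215,85,100,110,5,'a2.png')
E
```

```text
tcp [ 0.509  -0.273   0.0748] psi 20.7 t 3.77 F [-0.8  2.4  5.5] gap 0.69 spin -0.01 dx dy dz [-0.02  0.04  0.04]
```

View pics/a2.png

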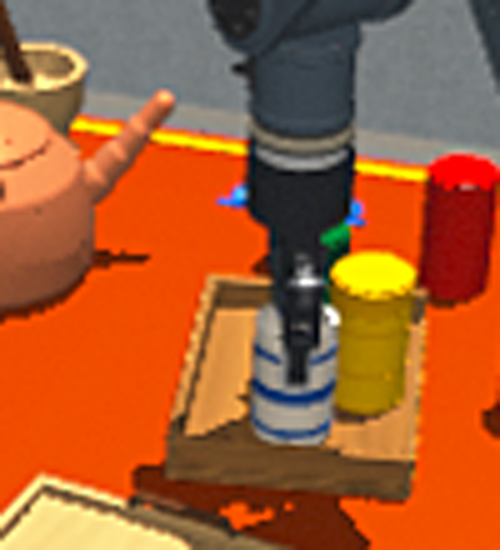

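Sugar is gripped (opening 59 mm). Lifting and carrying it to the tray.

Call:
{"op": "send_rows", "data": {"commands": "50 0 0 -0.4 0;50 0 0 -0.8 0;50 0 0 -1 0;50 0 0 -1 0;50 0 0 -1 0;50 0 0 -0.8 0;50 0.4 -0.45 0 0;50 0.82 -0.93 0 0;50 0.82 -0.93 0 0;50 0.82 -0.93 0 0;50 0.82 -0.93 0 0;50 0.82 -0.93 0 0;50 0.82 -0.93 0 0;50 0.82 -0.93 0 0;50 0.82 -0.93 0 0;50 0.82 -0.93 0 0;50 0.82 -0.93 0 0;50 0.82 -0.93 0 0;50 0.82 -0.93 0 0;50 0.82 -0.93 0 0"}}

```text
t: 5.48
tcp_pos: [0.6265, 0.0414, 0.1722]
tool_rot: [0.984, 0.18, -0.001, -0.0]
force: [0.2, -1.5, -4.4]
finger_gap: 0.689
gripper_force: 55.0
```

Call:
{"op": "send_rows", "data": {"commands": "50 0 0 0 0;50 0 0 0 0;50 0 0 0 0"}}

```text
t: 5.73
tcp_pos: [0.6262, 0.0398, 0.1726]
tool_rot: [0.984, 0.18, -0.001, -0.0]
force: [-1.0, -0.7, -5.3]
finger_gap: 0.692
gripper_force: 55.2
```

```bash
python3 go.py .628 .042 .0695 20.7
```

```text
tcp [0.6262 0.0398 0.1726] psi 20.7 t 5.73 F [-1.  -0.7 -5.3] gap 0.69 spin 0.01 dx dy dz [ 0.12 -0.07  5.15]
```

Call:
{"op": "send_rows", "data": {"commands": "50 0 0 0.6 0;50 0 0 0.8 0;50 0 0 0.8 0;50 0 0 0.8 0;50 0 0 0.7 0;50 0 0 0.5 0;50 0 0 0.3 0;50 0 0 0.2 0;50 0 0 0.15 0;50 0 0 0.1 0;50 0 0 0.1 0;50 0 0 0.05 0;50 0 0 0 0;50 0 0 0 0"}}

```text
t: 6.9
tcp_pos: [0.6276, 0.0393, 0.0723]
tool_rot: [0.984, 0.179, 0.0, 0.0]
force: [-0.1, 0.4, -4.6]
finger_gap: 0.691
gripper_force: 55.2
```

Call:
{"op": "send_rows", "data": {"commands": "50 0 0 0.08 0;50 0 0 0.08 0;50 0 0 0 0;50 0 0 0 0"}}

```text
t: 7.23
tcp_pos: [0.6277, 0.0393, 0.0689]
tool_rot: [0.984, 0.179, 0.0, 0.0]
force: [0.1, 1.2, -2.6]
finger_gap: 0.69
gripper_force: 55.2
```

Call:
{"op": "send_rows", "data": {"commands": "60 0 0 0 0;63 0 0 0 0;67 0 0 0 0;73 0 0 0 0;80 0 0 0 0;85 0 0 0 0;85 0 0 0 0;85 0 0 -0.6 0;85 0 0 -1 0;85 0 0 -1 0;85 0 0 -1 0;85 0 0 -1 0;85 0 0 -0.6 0.93;85 0 0 0 0.93;85 0 0 0 0.93;85 0 0 0 0.93;85 0 0 0 0.93;85 0 0 0 0.93;85 0 0 0 0;85 0 0 0 0"}}

```text
t: 8.9
tcp_pos: [0.6275, 0.0393, 0.1735]
tool_rot: [1.0, -0.014, 0.0, 0.0]
force: [-0.1, 0.2, -0.2]
finger_gap: 0.994
gripper_force: 0.0
```

```bash
python3 go.py .5276 -.3926 .174 -1.7;python3 - <<'E'
from h import *
s=cams.snapshot('side')
cv2.imwrite('pics/a3.png',cv2.resize(s['pixels'][100:300,150:350,::-1],None,fx=2.5,fy=2.5))
E
```

```text
tcp [0.6275 0.0393 0.1735] psi -1.6 t 8.90 F [-0.1  0.2 -0.2] gap 0.99 spin 0.04 dx dy dz [-4.350e+00  2.173e+01 -2.000e-02]
```

View pics/a3.png

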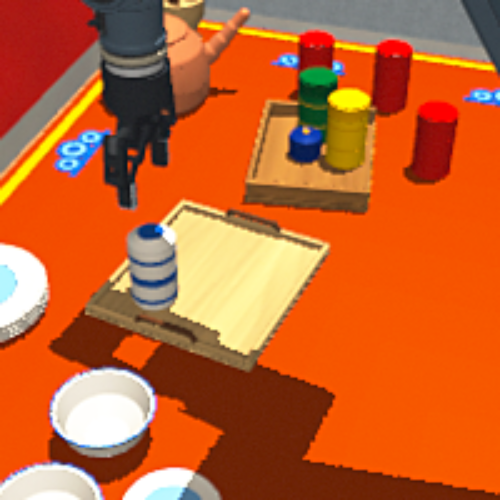

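Sugar stands upright on the tray. Moving on to the tea tin.

Call:
{"op": "send_rows", "data": {"commands": "85 -0.218 1 0 0;85 -0.218 1 0 0;85 -0.218 1 0 0;85 -0.218 1 0 0;85 -0.218 1 0 0;85 -0.218 1 0 0;85 -0.218 1 0 0;85 -0.218 1 0 0;85 -0.218 1 0 0;85 -0.218 1 0 0;85 -0.218 1 0 0;85 -0.218 1 0 0;85 -0.218 1 0 0;85 -0.218 1 0 0;85 -0.218 1 0 0;85 -0.218 1 0 0;85 -0.218 1 0 0;85 -0.218 1 0 0;85 -0.218 1 0 0;85 -0.2 0.9 0 0"}}

```text
t: 10.62
tcp_pos: [0.5288, -0.3574, 0.173]
tool_rot: [1.0, -0.014, 0.0, 0.0]
force: [0.8, 1.0, 0.1]
finger_gap: 0.995
gripper_force: 0.0
```

Call:
{"op": "send_rows", "data": {"commands": "85 0 0.9 0 0;85 0 0.8 0 0;85 0 0 0 0;85 0 0 0 0;85 0 0 0 0"}}

```text
t: 11.03
tcp_pos: [0.5281, -0.3891, 0.1725]
tool_rot: [1.0, -0.014, -0.0, -0.001]
force: [-0.3, -0.6, -0.1]
finger_gap: 0.991
gripper_force: 0.0
```

```bash
python3 go.py .5276 -.3926 .076 -1.7
```

```text
tcp [ 0.5281 -0.3891  0.1725] psi -1.6 t 11.03 F [-0.3 -0.6 -0.1] gap 0.99 spin 0.02 dx dy dz [-0.02  0.17  4.83]
```

Call:
{"op": "send_rows", "data": {"commands": "85 0 0.15 0.6 0;85 0 0 0.6 0;85 0 0 0.6 0;85 0 0 0.6 0;85 0 0 0.6 0;85 0 0 0.6 0;85 0 0 0.6 0;85 0 0 0.6 0;85 0 0 0 0;85 0 0 0 0;78 0 0 0 0;72 0 0 0 0;66 0 0 0 0;60 0 0 0 0;55 0 0 0 0;50 0 0 0 0;50 0 0 0 0;50 0 0 0 0"}}

```text
t: 12.53
tcp_pos: [0.5285, -0.393, 0.0778]
tool_rot: [1.0, -0.014, 0.0, 0.0]
force: [1.0, 2.4, 5.5]
finger_gap: 0.689
gripper_force: 53.5
```

```bash
python3 go.py .610 -.087 .175 -1.7
```

```text
tcp [ 0.5285 -0.393   0.0778] psi -1.6 t 12.53 F [1.  2.4 5.5] gap 0.69 spin 0.01 dx dy dz [  3.62 -15.41  -4.86]
```

Call:
{"op": "send_rows", "data": {"commands": "50 0 0 -0.4 0;50 0 0 -0.8 0;50 0 0 -1 0;50 0 0 -1 0;50 0 0 -1 0;50 0 0 -0.8 0;50 0.12 -0.5 0 0;50 0.235 -1 0 0;50 0.235 -1 0 0;50 0.235 -1 0 0;50 0.235 -1 0 0;50 0.235 -1 0 0;50 0.235 -1 0 0;50 0.235 -1 0 0;50 0.235 -1 0 0;50 0.235 -1 0 0;50 0.235 -1 0 0;50 0.235 -1 0 0;50 0.235 -1 0 0;50 0.235 -1 0 0"}}

```text
t: 14.2
tcp_pos: [0.5984, -0.123, 0.1752]
tool_rot: [1.0, -0.014, -0.001, -0.001]
force: [0.3, -0.6, -3.0]
finger_gap: 0.694
gripper_force: 54.3
```

Call:
{"op": "send_rows", "data": {"commands": "50 0.235 -1 0 0;50 0.2 -0.9 0 0;50 0 0 0 0;50 0 0 0.6 0;50 0 0 0.8 0;50 0 0 0.8 0;50 0 0 0.8 0;50 0 0 0.8 0;50 0 0 0.5 0;50 0 0 0.3 0;50 0 0 0.2 0;50 0 0 0 0;50 0 0 0 0;50 0 0 0 0"}}

```text
t: 15.37
tcp_pos: [0.6097, -0.0875, 0.0816]
tool_rot: [1.0, -0.014, 0.001, 0.0]
force: [-0.4, -0.3, -1.9]
finger_gap: 0.691
gripper_force: 54.4
```

```bash
python3 go.py .610 -.087 .0718 -1.7
```

```text
tcp [ 0.6097 -0.0875  0.0816] psi -1.6 t 15.37 F [-0.4 -0.3 -1.9] gap 0.69 spin 0.01 dx dy dz [ 0.01 -0.03  0.49]
```

Call:
{"op": "send_rows", "data": {"commands": "50 0 0 0.2 0;50 0 0 0.13 0;50 0 0 0.08 0;50 0 0 0.05 0;50 0 0 0 0;50 0 0 0 0;60 0 0 0 0;63 0 0 0 0;67 0 0 0 0;73 0 0 0 0;80 0 0 0 0;85 0 0 0 0;85 0 0 0 0"}}

```text
t: 16.45
tcp_pos: [0.6092, -0.0873, 0.0716]
tool_rot: [1.0, -0.014, 0.0, 0.0]
force: [0.5, -0.7, 0.8]
finger_gap: 0.998
gripper_force: 0.0
```

Call:
{"op": "send_rows", "data": {"commands": "85 0 0 -0.6 0;85 0 0 -1 0;85 0 0 -1 0;85 0 0 -1 0;85 0 0 -1 0;85 0 0 -0.5 0;85 0 0 0 -1;85 0 0 0 -1;85 0 0 0 -1;85 0 0 0 -1;85 0 0 0 -1;85 0 0 0 -1;85 0 0 0 -1;85 0 0 0 -1;85 0 0 0 -1;85 0 0 0 -1;85 0 0 0 -1;85 0 0 0 -1;85 0 0 0 -1;85 0 0 0 -1"}}

```text
t: 18.12
tcp_pos: [0.6089, -0.0872, 0.1737]
tool_rot: [0.889, 0.458, -0.0, -0.0]
force: [-0.5, 0.8, -0.1]
finger_gap: 0.998
gripper_force: 0.0
```

Call:
{"op": "send_rows", "data": {"commands": "85 0 0 0 -1;85 0 0 0 -1;85 0 0 0 -1;85 0 0 0 -1;85 0 0 0 -1;85 0 0 0 -1;85 0 0 0 -1;85 0 0 0 -1;85 0 0 0 -1;85 0 0 0 -1;85 0 0 0 -1;85 0 0 0 0;85 0 0 0 0;85 0 0 0 0"}}

```text
t: 19.28
tcp_pos: [0.609, -0.0872, 0.1736]
tool_rot: [0.654, 0.756, -0.0, -0.0]
force: [1.0, -0.1, 0.6]
finger_gap: 0.997
gripper_force: 0.0
```

```bash
python3 go.py .468 -.3397 .175 98.3
```

```text
tcp [ 0.609  -0.0872  0.1736] psi 98.3 t 19.28 F [ 1.  -0.1  0.6] gap 1.00 spin -0.01 dx dy dz [-11.47  -8.8   -0.07]
```

Call:
{"op": "send_rows", "data": {"commands": "85 -0.82 -0.629 0 0;85 -0.82 -0.629 0 0;85 -0.82 -0.629 0 0;85 -0.82 -0.629 0 0;85 -0.82 -0.629 0 0;85 -0.82 -0.629 0 0;85 -0.82 -0.629 0 0;85 -0.82 -0.629 0 0;85 -0.82 -0.629 0 0;85 -0.82 -0.629 0 0;85 -0.82 -0.629 0 0;85 -0.82 -0.629 0 0;85 -0.82 -0.629 0 0;85 -0.82 -0.629 0 0;85 0 0 0 0;85 0 0 0 0;85 0 0 0 0"}}

```text
t: 20.7
tcp_pos: [0.4682, -0.3395, 0.1735]
tool_rot: [0.654, 0.756, 0.0, -0.0]
force: [-0.3, 0.2, -0.1]
finger_gap: 0.993
gripper_force: 0.0
```

```bash
python3 go.py .468 -.3397 .078 98.3;python3 - <<'E'
from h import *
s=cams.snapshot('side')
cv2.imwrite('pics/a4.png',cv2.resize(s['pixels'][60:260,150:350,::-1],None,fx=3,fy=3))
E
```

```text
tcp [ 0.4682 -0.3395  0.1735] psi 98.3 t 20.70 F [-0.3  0.2 -0.1] gap 0.99 spin 0.00 dx dy dz [-0.01 -0.01  4.77]
```

View pics/a4.png

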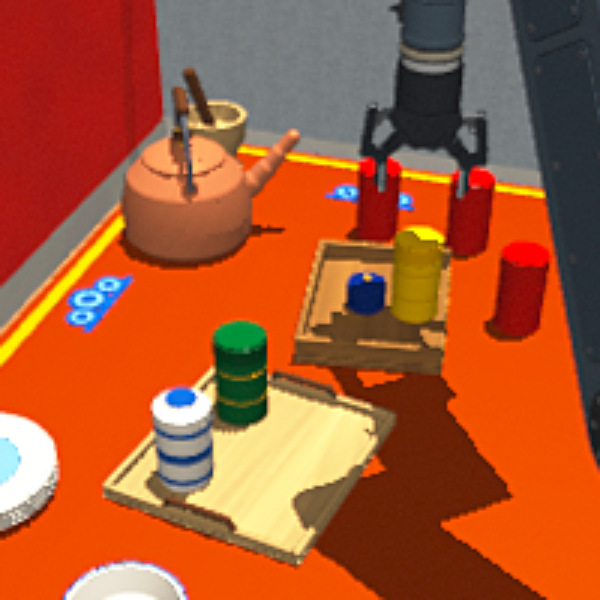

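Tea and sugar stand upright on the tray, and the gripper straddles millet with one finger over the pot side. Descending to grip.

Call:
{"op": "send_rows", "data": {"commands": "85 0 0 0.6 0;85 0 0 0.6 0;85 0 0 0.6 0;85 0 0 0.6 0;85 0 0 0.6 0;85 0 0 0.6 0;85 0 0 0.6 0;85 0 0 0.55 0;85 0 0 0 0;85 0 0 0 0;78 0 0 0 0;72 0 0 0 0;66 0 0 0 0;60 0 0 0 0;55 0 0 0 0;50 0 0 0 0;50 0 0 0 0;50 0 0 0 0"}}

```text
t: 22.25
tcp_pos: [0.4678, -0.3404, 0.0795]
tool_rot: [0.654, 0.757, -0.0, 0.0]
force: [-2.3, 0.3, 6.2]
finger_gap: 0.694
gripper_force: 52.6
```

```bash
python3 go.py .514 -.008 .175 98.3
```

```text
tcp [ 0.4678 -0.3404  0.0795] psi 98.4 t 22.25 F [-2.3  0.3  6.2] gap 0.69 spin 0.02 dx dy dz [16.11  4.68 -4.78]
```

Call:
{"op": "send_rows", "data": {"commands": "50 0 0 -0.4 0;50 0 0 -0.8 0;50 0 0 -1 0;50 0 0 -1 0;50 0 0 -1 0;50 0 0 -0.7 0;50 0.5 0.15 0 0;50 0.95 0.28 0 0;50 0.95 0.28 0 0;50 0.95 0.28 0 0;50 0.95 0.28 0 0;50 0.95 0.28 0 0;50 0.95 0.28 0 0;50 0.95 0.28 0 0;50 0.95 0.28 0 0;50 0.95 0.28 0 0;50 0.95 0.28 0 0;50 0.95 0.28 0 0;50 0.95 0.28 0 0;50 0.95 0.28 0 0"}}

```text
t: 23.92
tcp_pos: [0.5048, -0.0725, 0.1755]
tool_rot: [0.654, 0.757, -0.0, -0.001]
force: [0.7, 0.1, -3.2]
finger_gap: 0.695
gripper_force: 54.2
```

Call:
{"op": "send_rows", "data": {"commands": "50 0.95 0.28 0 0;50 0.95 0.28 0 0;50 0.95 0.28 0 0;50 0.4 0.05 0 0;50 0 0 0 0;50 0 0 0.6 0;50 0 0 0.8 0;50 0 0 0.8 0;50 0 0 0.8 0;50 0 0 0.8 0;50 0 0 0.5 0;50 0 0 0.3 0;50 0 0 0.1 0;50 0 0 0 0;50 0 0 0 0;50 0 0 0 0"}}

```text
t: 25.25
tcp_pos: [0.5147, -0.008, 0.0833]
tool_rot: [0.654, 0.757, 0.0, 0.001]
force: [0.1, 0.2, -2.1]
finger_gap: 0.695
gripper_force: 54.3
```

```bash
python3 go.py .514 -.008 .0735 98.3
```

```text
tcp [ 0.5147 -0.008   0.0833] psi 98.3 t 25.25 F [ 0.1  0.2 -2.1] gap 0.69 spin 0.01 dx dy dz [ 0.01 -0.03  0.49]
```

Call:
{"op": "send_rows", "data": {"commands": "50 0 0 0.2 0;50 0 0 0.13 0;50 0 0 0.08 0;50 0 0 0.05 0;50 0 0 0 0;50 0 0 0 0;60 0 0 0 0;63 0 0 0 0;67 0 0 0 0;73 0 0 0 0;80 0 0 0 0;85 0 0 0 0;85 0 0 0 0;85 0 0 -0.6 0;85 0 0 -1 0;85 0 0 -1 0;85 0 0 -1 0;85 0 0 -1 0;85 0 0 -0.5 0;85 0 0 0 0"}}

```text
t: 26.92
tcp_pos: [0.5156, -0.0081, 0.1775]
tool_rot: [0.654, 0.757, 0.001, 0.002]
force: [0.6, 0.4, 0.5]
finger_gap: 0.995
gripper_force: 0.0
```

Call:
{"op": "send_rows", "data": {"commands": "85 0 0 0 1;85 0 0 0 1;85 0 0 0 1;85 0 0 0 1;85 0 0 0 1;85 0 0 0 1;85 0 0 0 1;85 0 0 0 1;85 0 0 0 1;85 0 0 0 1;85 0 0 0 1;85 0 0 0 1;85 0 0 0 1;85 0 0 0 1;85 0 0 0 1;85 0 0 0 1;85 0 0 0 1;85 0 0 0 1;85 0 0 0 1;85 0 0 0 1"}}

```text
t: 28.58
tcp_pos: [0.5132, -0.0077, 0.1739]
tool_rot: [0.987, 0.158, -0.001, -0.0]
force: [0.0, 0.2, 0.0]
finger_gap: 0.992
gripper_force: 0.0
```

Call:
{"op": "send_rows", "data": {"commands": "85 0 0 0 1;85 0 0 0 1;85 0 0 0 0;85 0 0 0 0"}}

```text
t: 28.92
tcp_pos: [0.5134, -0.0077, 0.1743]
tool_rot: [0.996, 0.091, -0.001, -0.0]
force: [-0.6, 1.4, 0.1]
finger_gap: 0.997
gripper_force: 0.0
```

```bash
python3 - <<'E'
from h import *
d=cams.snapshot('top');s=cams.snapshot('side')
a=cv2.resize(d['pixels'][140:240,270:370,::-1],None,fx=6,fy=6,interpolation=2);cv2.imwrite('pics/a5.png',a)
for n,c,r,z in(('top',d,(270,370,150,230),.045),('side',s,(235,315,115,185),.04)):
    p=c['pixels'][r[2]:r[3],r[0]:r[1]].astype(int);m=((p[...,2]>p[...,0]*1.6)&(p[...,2]>60)).astype(np.uint8)
    k,l,st,ce=cv2.connectedComponentsWithStats(m);i=1+np.argmax(st[1:,4]);q=st[i];u,v=r[0]+q[0]+q[2]/2-.5,r[2]+q[1]+q[3]/2-.5
    print(n,q,u,v,px2w(c,u,v,z).round(4),px2w(c,u,v,.035).round(4))
E
python3 go.py .529 -.331 .10 9.5
```

```text
top [ 42  33  13  12 116] 318.0 188.5 [ 0.5279 -0.3297  0.045 ] [ 0.5297 -0.3315  0.035 ]
side [ 31  36  12  14 140] 271.5 157.5 [ 0.5246 -0.3167  0.04  ] [ 0.5265 -0.3243  0.035 ]
tcp [ 0.5137 -0.0078  0.1747] psi 10.4 t 29.02 F [ 1.1  0.4 -0.3] gap 0.99 spin 0.23 dx dy dz [-1.91 16.07  3.74]
```

View pics/a5.png

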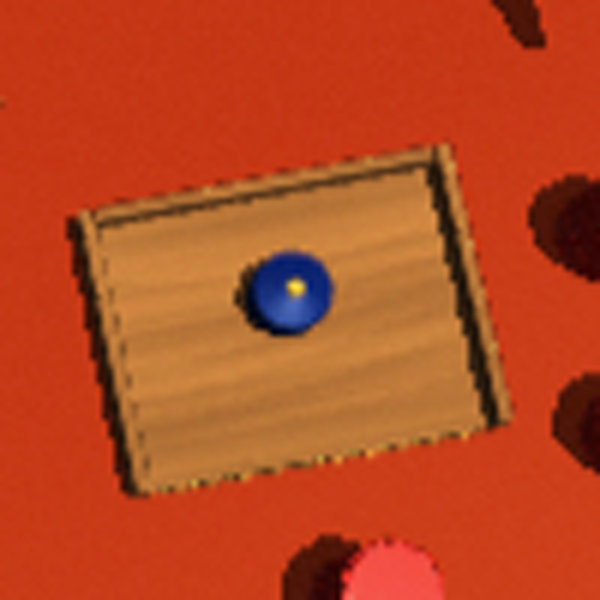

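The pot stands alone on the stand at crop (292,291) and has not moved.

Call:
{"op": "send_rows", "data": {"commands": "85 -0.112 0.945 0 0.2;85 -0.112 0.945 0 0;85 -0.112 0.945 0 0;85 -0.112 0.945 0 0;85 -0.112 0.945 0 0;85 -0.112 0.945 0 0;85 -0.112 0.945 0 0;85 -0.112 0.945 0 0;85 -0.112 0.945 0.2 0;85 -0.112 0.945 0.4 0;85 -0.112 0.945 0.6 0;85 -0.112 0.945 0.6 0;85 -0.112 0.945 0.6 0;85 -0.112 0.945 0.6 0;85 -0.112 0.945 0.6 0;85 -0.112 0.945 0 0;85 -0.112 0.945 0 0;85 0 0 0 0;85 0 0 0 0;85 0 0 0 0"}}

```text
t: 30.68
tcp_pos: [0.5296, -0.33, 0.103]
tool_rot: [0.997, 0.083, -0.0, -0.001]
force: [-0.0, 1.0, 0.5]
finger_gap: 0.995
gripper_force: 0.0
```

```bash
python3 go.py .529 -.331 .029 9.5
```

```text
tcp [ 0.5296 -0.33    0.103 ] psi 9.6 t 30.68 F [-0.   1.   0.5] gap 1.00 spin 0.02 dx dy dz [-0.04  0.04  3.7 ]
```

Call:
{"op": "send_rows", "data": {"commands": "85 0 0 0.5 0;85 0 0 0.6 0;85 0 0 0.6 0;85 0 0 0.6 0;85 0 0 0.6 0;85 0 0 0.5 0;85 0 0 0.3 0;85 0 0 0 0;85 0 0 0 0;75 0 0 0 0;68 0 0 0 0;62 0 0 0 0;56 0 0 0 0;50 0 0 0 0;45 0 0 0 0;40 0 0 0 0;40 0 0 0 0;40 0 0 0 0", "grip_force": 35}}

```text
t: 32.18
tcp_pos: [0.5303, -0.331, 0.03]
tool_rot: [0.997, 0.083, 0.0, 0.0]
force: [-0.1, 1.7, 5.8]
finger_gap: 0.574
gripper_force: 36.8
```

```bash
python3 go.py .488 .338 .15 9.5
```

```text
tcp [ 0.5303 -0.331   0.03  ] psi 9.6 t 32.18 F [-0.1  1.7  5.8] gap 0.57 spin 0.01 dx dy dz [  3.44 -33.34  -6.  ]
```

Pot gripped (49 mm). Lifting it high and carrying it over the tray to the saucer.

Call:
{"op": "send_rows", "data": {"commands": "40 0 0 -0.4 0;40 0 0 -0.8 0;40 0 0 -1 0;40 0 0 -1 0;40 0 0 -1 0;40 0 0 -1 0;40 0 0 -1 0;40 0 0 -0.8 0;40 0 0 -0.4 0;40 0.05 -0.5 0 0;40 0.1 -1 0 0;40 0.1 -1 0 0;40 0.1 -1 0 0;40 0.1 -1 0 0;40 0.1 -1 0 0;40 0.1 -1 0 0;40 0.1 -1 0 0;40 0.1 -1 0 0;40 0.1 -1 0 0;40 0.1 -1 0 0"}}

```text
t: 33.85
tcp_pos: [0.5144, -0.1183, 0.1759]
tool_rot: [0.997, 0.083, -0.001, -0.001]
force: [0.9, 0.2, -2.0]
finger_gap: 0.573
gripper_force: 36.5
```

Call:
{"op": "send_rows", "data": {"commands": "40 0.1 -1 0 0;40 0.1 -1 0 0;40 0.1 -1 0 0;40 0.1 -1 0 0;40 0.1 -1 0 0;40 0.1 -1 0 0;40 0.1 -1 0 0;40 0.1 -1 0 0;40 0.1 -1 0 0;40 0.1 -1 0 0;40 0.1 -1 0 0;40 0.1 -1 0 0;40 0.1 -1 0 0;40 0.1 -1 0 0;40 0.1 -1 0 0;40 0.1 -1 0 0;40 0.1 -1 0 0;40 0.1 -1 0 0;40 0.1 -1 0 0;40 0.1 -1 0 0"}}

```text
t: 35.52
tcp_pos: [0.487, 0.2816, 0.1758]
tool_rot: [0.997, 0.083, -0.002, 0.0]
force: [0.0, 0.2, -1.3]
finger_gap: 0.576
gripper_force: 36.5
```

Call:
{"op": "send_rows", "data": {"commands": "40 0.3 -1 0 0;40 0.2 -0.9 0 0;40 0 0 0.6 0;40 0 0 1 0;40 0 0 1 0;40 0 0 1 0;40 0 0 0.6 0;40 0 0 0 0;40 0 0 0 0"}}

```text
t: 36.27
tcp_pos: [0.4914, 0.3196, 0.0922]
tool_rot: [0.997, 0.083, -0.001, 0.0]
force: [-0.1, -0.7, -0.4]
finger_gap: 0.573
gripper_force: 36.6
```

```bash
python3 go.py .488 .338 .022 9.5
python3 - <<'E'
from h import *
s=cams.snapshot('side');print([w2px(s,[.488,.338,z]) for z in(.004,)],w2px(s,readout.sense()['tcp_pos']))
u,v=w2px(s,[.488,.338,.03]).astype(int)
cv2.imwrite('pics/a6.png',cv2.resize(s['pixels'][v-80:v+70,u-100:u+100,::-1],None,fx=4,fy=4,interpolation=2));print(u,v)
p=s['pixels'];hsv=cv2.cvtColor(p,cv2.COLOR_RGB2HSV)[v-60:v+80,u-60:u+60]
E
```

```text
tcp [0.4914 0.3196 0.0922] psi 9.6 t 36.27 F [-0.1 -0.7 -0.4] gap 0.57 spin 0.01 dx dy dz [-0.02 -0.94  3.51]
[array([217.42273181, 304.37750772])] [216.67212759 275.56303106]
216 298
```

View pics/a6.png

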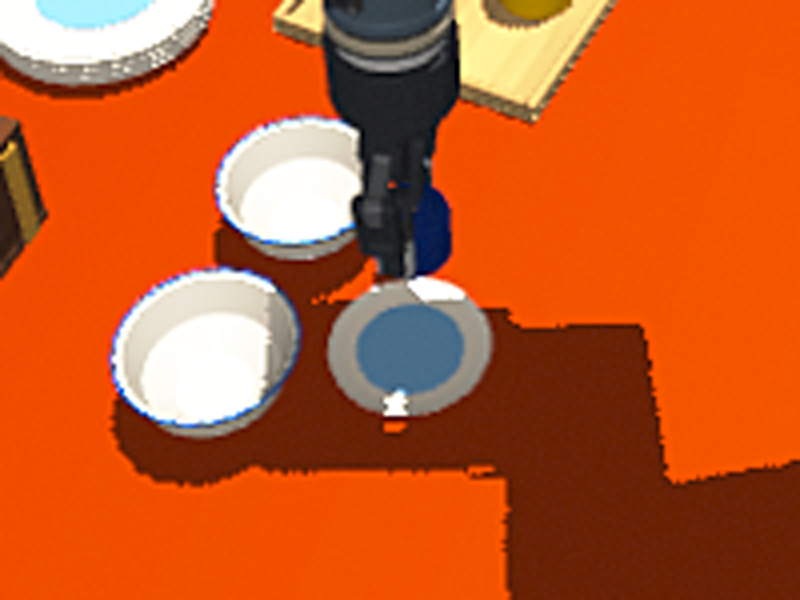

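The saucer floor centre is at crop (410,349), within a pixel of the prediction, and the pot hangs level. Shift to the centre and lower.

Call:
{"op": "send_rows", "data": {"commands": "40 0 -0.47 0 0;40 0 -0.47 0 0;40 0 0 0 0;40 0 0 0.6 0;40 0 0 0.8 0;40 0 0 0.7 0;40 0 0 0.5 0;40 0 0 0.3 0;40 0 0 0.2 0;40 0 0 0 0;40 0 0 0 0;40 0 0 0 0"}}

```text
t: 37.32
tcp_pos: [0.49, 0.3386, 0.0319]
tool_rot: [0.997, 0.083, 0.001, -0.0]
force: [-0.4, 0.6, -1.6]
finger_gap: 0.572
gripper_force: 36.6
```

```bash
python3 go.py .4885 .338 .022 9.5
```

```text
tcp [0.49   0.3386 0.0319] psi 9.5 t 37.32 F [-0.4  0.6 -1.6] gap 0.57 spin 0.01 dx dy dz [-0.08  0.01  0.5 ]
```

Call:
{"op": "send_rows", "data": {"commands": "40 -0.06 0 0.2 0;40 0 0 0.13 0;40 0 0 0.08 0;40 0 0 0.05 0;40 0 0 0 0;40 0 0 0 0"}}

```text
t: 37.82
tcp_pos: [0.4884, 0.3382, 0.0222]
tool_rot: [0.997, 0.083, 0.0, -0.0]
force: [-0.1, 0.0, -0.9]
finger_gap: 0.57
gripper_force: 36.7
```

Call:
{"op": "send_rows", "data": {"commands": "40 0 0 0.03 0;48 0 0 0 0;51 0 0 0 0;54 0 0 0 0;58 0 0 0 0;64 0 0 0 0;70 0 0 0 0;76 0 0 0 0;76 0 0 0 0;76 0 0 -0.5 0;76 0 0 -1 0;76 0 0 -1 0;85 0 0 -1 0;85 0 0 -1 0;85 0 0 -1 0;85 0 0 -1 0;85 0 0 -1 -0.95;85 0 0 0 -0.95;85 0 0 0 -0.9;85 0 0 0 0"}}

```text
t: 39.48
tcp_pos: [0.4884, 0.3383, 0.173]
tool_rot: [0.984, 0.181, 0.001, -0.0]
force: [-0.9, -0.2, -0.6]
finger_gap: 0.99
gripper_force: 0.0
```

```bash
python3 go.py .6277 .0393 .174 20.7
python3 - <<'E'
from h import *
s=cams.snapshot('side');u,v=216,298
cv2.imwrite('pics/a7.png',cv2.resize(s['pixels'][v-110:v+40,u-80:u+120,::-1],None,fx=4,fy=4,interpolation=2))
E
```

```text
tcp [0.4884 0.3383 0.173 ] psi 20.8 t 39.48 F [-0.9 -0.2 -0.6] gap 0.99 spin 0.03 dx dy dz [ 1.23 16.44 -0.05]
```

View pics/a7.png

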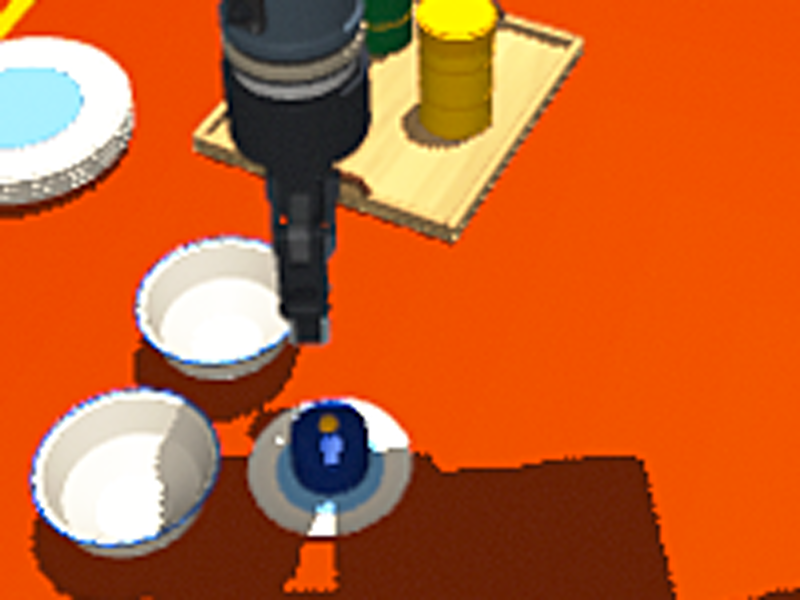

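The pot's base centre is at crop (330,468) and the saucer centre at (329,468), so it is well centred. Now the sugar jar goes back.

Call:
{"op": "send_rows", "data": {"commands": "85 0.07 0.97 0 0;85 0.07 0.97 0 0;85 0.07 0.97 0 0;85 0.07 0.97 0 0;85 0.07 0.97 0 0;85 0.07 0.97 0 0;85 0.07 0.97 0 0;85 0.07 0.97 0 0;85 0.07 0.97 0 0;85 0.07 0.97 0 0;85 0.07 0.97 0 0;85 0.07 0.97 0 0;85 0.07 0.97 0 0;85 0.07 0.97 0 0;85 0.07 0.97 0 0;85 0.07 0.97 0 0;85 0.07 0.92 0 0;85 0 0 0 0;85 0 0 0 0;85 0 0 0 0"}}

```text
t: 41.2
tcp_pos: [0.6262, 0.0397, 0.1713]
tool_rot: [0.984, 0.18, -0.001, -0.0]
force: [-0.0, 0.8, 0.7]
finger_gap: 0.993
gripper_force: 0.0
```

```bash
python3 go.py .6277 .0393 .0689 20.7
```

```text
tcp [0.6262 0.0397 0.1713] psi 20.7 t 41.20 F [-0.   0.8  0.7] gap 0.99 spin 0.00 dx dy dz [0.06 0.05 5.12]
```

Call:
{"op": "send_rows", "data": {"commands": "85 0.06 0.05 0.6 0;85 0 0 0.65 0;85 0 0 0.65 0;85 0 0 0.65 0;85 0 0 0.65 0;85 0 0 0.65 0;85 0 0 0.65 0;85 0 0 0.6 0;85 0 0 0 0;85 0 0 0 0;78 0 0 0 0;72 0 0 0 0;66 0 0 0 0;60 0 0 0 0;55 0 0 0 0;50 0 0 0 0;50 0 0 0 0;50 0 0 0 0", "grip_force": 50}}

```text
t: 42.7
tcp_pos: [0.6288, 0.0391, 0.0706]
tool_rot: [0.984, 0.18, 0.001, -0.0]
force: [-2.1, 2.4, 6.8]
finger_gap: 0.691
gripper_force: 53.5
```

```bash
python3 go.py .509 -.273 .0689 20.7
```

```text
tcp [0.6288 0.0391 0.0706] psi 20.7 t 42.70 F [-2.1  2.4  6.8] gap 0.69 spin 0.01 dx dy dz [-11.12  12.48   0.09]
```

Call:
{"op": "send_rows", "data": {"commands": "50 0 0 -0.4 0;50 0 0 -0.8 0;50 0 0 -1 0;50 0 0 -1 0;50 0 0 -1 0;50 0 0 -1 0;50 0 0 -0.8 0;50 0 0 -0.5 0;50 -0.4 0.45 0 0;50 -0.8 0.9 0 0;50 -0.8 0.9 0 0;50 -0.8 0.9 0 0;50 -0.8 0.9 0 0;50 -0.8 0.9 0 0;50 -0.8 0.9 0 0;50 -0.8 0.9 0 0;50 -0.8 0.9 0 0;50 -0.8 0.9 0 0;50 -0.8 0.9 0 0;50 -0.8 0.9 0 0"}}

```text
t: 44.37
tcp_pos: [0.5274, -0.2214, 0.1979]
tool_rot: [0.984, 0.18, -0.002, -0.001]
force: [0.6, 0.5, -3.6]
finger_gap: 0.692
gripper_force: 54.9
```

Call:
{"op": "send_rows", "data": {"commands": "50 -0.8 0.9 0 0;50 -0.8 0.9 0 0;50 -0.2 0.3 0 0;50 0 0 0 0;50 0 0 0.6 0;50 0 0 0.8 0;50 0 0 0.8 0;50 0 0 0.8 0;50 0 0 0.8 0;50 0 0 0.7 0;50 0 0 0.5 0;50 0 0 0.3 0;50 0 0 0.2 0;50 0 0 0 0;50 0 0 0 0;50 0 0 0 0"}}

```text
t: 45.7
tcp_pos: [0.5115, -0.2725, 0.0903]
tool_rot: [0.984, 0.18, 0.001, 0.001]
force: [-0.1, 0.2, -4.7]
finger_gap: 0.693
gripper_force: 55.1
```

```bash
python3 go.py .510 -.273 .0765 20.7
```

```text
tcp [ 0.5115 -0.2725  0.0903] psi 20.8 t 45.70 F [-0.1  0.2 -4.7] gap 0.69 spin 0.01 dx dy dz [-0.08 -0.    0.69]
```

Call:
{"op": "send_rows", "data": {"commands": "50 -0.06 0 0.25 0;50 0 0 0.15 0;50 0 0 0.1 0;50 0 0 0.08 0;50 0 0 0.05 0;50 0 0 0.03 0;50 0 0 0 0;50 0 0 0 0"}}

```text
t: 46.37
tcp_pos: [0.5098, -0.2725, 0.0767]
tool_rot: [0.984, 0.18, -0.0, -0.0]
force: [-2.0, 0.6, 0.6]
finger_gap: 0.69
gripper_force: 55.3
```

Contact. Release, rise, and turn to the tea tin's angle.

Call:
{"op": "send_rows", "data": {"commands": "60 0 0 0 0;63 0 0 0 0;67 0 0 0 0;73 0 0 0 0;80 0 0 0 0;85 0 0 0 0;85 0 0 0 0;85 0 0 -0.6 0;85 0 0 -1 0;85 0 0 -1 0;85 0 0 -1 0;85 0 0 -1 0;85 0 0 -0.3 0.93;85 0 0 0 0.93;85 0 0 0 0.93;85 0 0 0 0.93;85 0 0 0 0.93;85 0 0 0 0.93;85 0 0 0 0;85 0 0 0 0"}}

```text
t: 48.03
tcp_pos: [0.5099, -0.2727, 0.175]
tool_rot: [1.0, -0.013, 0.0, 0.0]
force: [-0.2, 0.1, 0.8]
finger_gap: 0.993
gripper_force: 0.0
```

```bash
python3 go.py .6094 -.0873 .174 -1.6
```

```text
tcp [ 0.5099 -0.2727  0.175 ] psi -1.5 t 48.03 F [-0.2  0.1  0.8] gap 0.99 spin 0.03 dx dy dz [ 4.71 -9.4   0.05]
```

Call:
{"op": "send_rows", "data": {"commands": "85 0.47 -0.94 0 0;85 0.47 -0.94 0 0;85 0.47 -0.94 0 0;85 0.47 -0.94 0 0;85 0.47 -0.94 0 0;85 0.47 -0.94 0 0;85 0.47 -0.94 0 0;85 0.47 -0.94 0 0;85 0.47 -0.94 0 0;85 0.47 -0.94 0 0;85 0 0 0 0;85 0 0 0 0;85 0 0 0 0"}}

```text
t: 49.12
tcp_pos: [0.6087, -0.0876, 0.1745]
tool_rot: [1.0, -0.013, -0.0, 0.0]
force: [0.4, 0.5, 0.9]
finger_gap: 0.996
gripper_force: 0.0
```

```bash
python3 go.py .6094 -.0873 .0718 -1.6
```

```text
tcp [ 0.6087 -0.0876  0.1745] psi -1.5 t 49.12 F [0.4 0.5 0.9] gap 1.00 spin 0.02 dx dy dz [ 0.04 -0.01  5.13]
```

Call:
{"op": "send_rows", "data": {"commands": "85 0.04 0 0.6 0;85 0 0 0.65 0;85 0 0 0.65 0;85 0 0 0.65 0;85 0 0 0.65 0;85 0 0 0.65 0;85 0 0 0.65 0;85 0 0 0.6 0;85 0 0 0 0;85 0 0 0 0;78 0 0 0 0;72 0 0 0 0;66 0 0 0 0;60 0 0 0 0;55 0 0 0 0;50 0 0 0 0;50 0 0 0 0;50 0 0 0 0"}}

```text
t: 50.62
tcp_pos: [0.6103, -0.087, 0.0734]
tool_rot: [1.0, -0.014, 0.001, 0.0]
force: [-0.0, 1.7, 4.9]
finger_gap: 0.694
gripper_force: 53.3
```

```bash
python3 go.py .5285 -.393 .0718 -1.6
```

```text
tcp [ 0.6103 -0.087   0.0734] psi -1.6 t 50.62 F [-0.   1.7  4.9] gap 0.69 spin 0.01 dx dy dz [-3.66 15.41  0.08]
```

Call:
{"op": "send_rows", "data": {"commands": "50 0 0 -0.4 0;50 0 0 -0.8 0;50 0 0 -1 0;50 0 0 -1 0;50 0 0 -1 0;50 0 0 -1 0;50 0 0 -0.8 0;50 0 0 -0.5 0;50 -0.1 0.4 0 0;50 -0.235 1 0 0;50 -0.235 1 0 0;50 -0.235 1 0 0;50 -0.235 1 0 0;50 -0.235 1 0 0;50 -0.235 1 0 0;50 -0.235 1 0 0;50 -0.235 1 0 0;50 -0.235 1 0 0;50 -0.235 1 0 0;50 -0.235 1 0 0"}}

```text
t: 52.28
tcp_pos: [0.5482, -0.3147, 0.2005]
tool_rot: [1.0, -0.014, -0.001, -0.001]
force: [0.2, -0.4, -3.1]
finger_gap: 0.688
gripper_force: 54.3
```

Call:
{"op": "send_rows", "data": {"commands": "50 -0.235 1 0 0;50 -0.235 1 0 0;50 -0.235 1 0 0;50 -0.2 1 0 0;50 0 0 0 0;50 0 0 0 0;50 0 0 0.6 0;50 0 0 0.8 0;50 0 0 0.8 0;50 0 0 0.8 0;50 0 0 0.8 0;50 0 0 0.7 0;50 0 0 0.5 0;50 0 0 0.3 0;50 0 0 0.2 0;50 0 0 0 0;50 0 0 0 0;50 0 0 0 0"}}

```text
t: 53.78
tcp_pos: [0.5301, -0.3936, 0.0932]
tool_rot: [1.0, -0.014, 0.001, 0.001]
force: [-0.0, 0.6, -2.3]
finger_gap: 0.695
gripper_force: 54.5
```

```bash
python3 go.py .5292 -.393 .0796 -1.6
```

```text
tcp [ 0.5301 -0.3936  0.0932] psi -1.6 t 53.78 F [-0.   0.6 -2.3] gap 0.70 spin 0.01 dx dy dz [-0.04 -0.03  0.68]
```

Call:
{"op": "send_rows", "data": {"commands": "50 -0.04 -0.02 0.25 0;50 0 0 0.15 0;50 0 0 0.1 0;50 0 0 0.08 0;50 0 0 0.05 0;50 0 0 0.03 0;50 0 0 0 0;50 0 0 0 0"}}

```text
t: 54.45
tcp_pos: [0.5287, -0.3927, 0.0795]
tool_rot: [1.0, -0.014, -0.0, -0.0]
force: [-1.0, 0.8, 0.8]
finger_gap: 0.689
gripper_force: 54.7
```

Call:
{"op": "send_rows", "data": {"commands": "60 0 0 0 0;63 0 0 0 0;67 0 0 0 0;73 0 0 0 0;80 0 0 0 0;85 0 0 0 0;85 0 0 0 0;85 0 0 -0.6 0;85 0 0 -1 0;85 0 0 -1 0;85 0 0 -1 0;85 0 0 -1 0;85 0 0 -0.3 0;85 0 0 0 -1;85 0 0 0 -1;85 0 0 0 -1;85 0 0 0 -1;85 0 0 0 -1;85 0 0 0 -1;85 0 0 0 -1"}}

```text
t: 56.12
tcp_pos: [0.5286, -0.3925, 0.177]
tool_rot: [0.973, 0.23, -0.0, -0.0]
force: [-0.1, 0.0, -0.1]
finger_gap: 0.999
gripper_force: 0.0
```

Call:
{"op": "send_rows", "data": {"commands": "85 0 0 0 -1;85 0 0 0 -1;85 0 0 0 -1;85 0 0 0 -1;85 0 0 0 -1;85 0 0 0 -1;85 0 0 0 -1;85 0 0 0 -1;85 0 0 0 -1;85 0 0 0 -1;85 0 0 0 -1;85 0 0 0 -1;85 0 0 0 -1;85 0 0 0 -1;85 0 0 0 -1;85 0 0 0 -1;85 0 0 0 -1;85 0 0 0 -1;85 0 0 0 0;85 0 0 0 0"}}

```text
t: 57.78
tcp_pos: [0.5286, -0.3926, 0.177]
tool_rot: [0.654, 0.757, 0.0, -0.0]
force: [0.3, -0.2, -0.5]
finger_gap: 0.994
gripper_force: 0.0
```

```bash
python3 go.py .514 -.008 .174 98.3
```

```text
tcp [ 0.5286 -0.3926  0.177 ] psi 98.3 t 57.78 F [ 0.3 -0.2 -0.5] gap 0.99 spin 0.01 dx dy dz [19.14  2.05  0.15]
```

Call:
{"op": "send_rows", "data": {"commands": "85 1 0.11 0 0;85 1 0.11 0 0;85 1 0.11 0 0;85 1 0.11 0 0;85 1 0.11 0 0;85 1 0.11 0 0;85 1 0.11 0 0;85 1 0.11 0 0;85 1 0.11 0 0;85 1 0.11 0 0;85 1 0.11 0 0;85 1 0.11 0 0;85 1 0.11 0 0;85 1 0.11 0 0;85 1 0.11 0 0;85 1 0.11 0 0;85 1 0.11 0 0;85 1 0.11 0 0;85 1 0.1 0 0;85 0.14 0 0 0"}}

```text
t: 59.45
tcp_pos: [0.5129, -0.0053, 0.1772]
tool_rot: [0.653, 0.758, 0.0, -0.001]
force: [-0.7, -0.6, -0.5]
finger_gap: 0.996
gripper_force: 0.0
```

Call:
{"op": "send_rows", "data": {"commands": "85 0 0 0 0;85 0 0 0 0;85 0 0 0 0"}}

```text
t: 59.7
tcp_pos: [0.5142, -0.009, 0.1772]
tool_rot: [0.654, 0.757, 0.0, 0.0]
force: [-0.2, 0.9, 0.3]
finger_gap: 0.993
gripper_force: 0.0
```

```bash
python3 go.py .5145 -.008 .0735 98.3
```

```text
tcp [ 0.5142 -0.009   0.1772] psi 98.4 t 59.70 F [-0.2  0.9  0.3] gap 0.99 spin 0.02 dx dy dz [0.05 0.02 5.19]
```

Call:
{"op": "send_rows", "data": {"commands": "85 0.05 0 0.6 0;85 0 0 0.65 0;85 0 0 0.65 0;85 0 0 0.65 0;85 0 0 0.65 0;85 0 0 0.65 0;85 0 0 0.65 0;85 0 0 0.6 0;85 0 0 0 0;85 0 0 0 0;78 0 0 0 0;72 0 0 0 0;66 0 0 0 0;60 0 0 0 0;55 0 0 0 0;50 0 0 0 0;50 0 0 0 0;50 0 0 0 0"}}

```text
t: 61.2
tcp_pos: [0.5133, -0.0071, 0.076]
tool_rot: [0.653, 0.757, -0.0, 0.0]
force: [-2.0, -1.5, 5.0]
finger_gap: 0.695
gripper_force: 52.6
```

```bash
python3 go.py .4678 -.3404 .0795 98.3
```

```text
tcp [ 0.5133 -0.0071  0.076 ] psi 98.5 t 61.20 F [-2.  -1.5  5. ] gap 0.70 spin 0.04 dx dy dz [-16.16  -4.66  -0.18]
```

Call:
{"op": "send_rows", "data": {"commands": "50 0 0 -0.4 0;50 0 0 -0.8 0;50 0 0 -1 0;50 0 0 -1 0;50 0 0 -1 0;50 0 0 -1 0;50 0 0 -0.8 0;50 0 0 -0.5 0;50 -0.5 -0.14 0 0;50 -0.95 -0.274 0 0;50 -0.95 -0.274 0 0;50 -0.95 -0.274 0 0;50 -0.95 -0.274 0 0;50 -0.95 -0.274 0 0;50 -0.95 -0.274 0 0;50 -0.95 -0.274 0 0;50 -0.95 -0.274 0 0;50 -0.95 -0.274 0 0;50 -0.95 -0.274 0 0;50 -0.95 -0.274 0 0"}}

```text
t: 62.87
tcp_pos: [0.482, -0.234, 0.2037]
tool_rot: [0.653, 0.757, -0.0, -0.001]
force: [-0.4, 0.5, -3.4]
finger_gap: 0.693
gripper_force: 54.5
```

Call:
{"op": "send_rows", "data": {"commands": "50 -0.95 -0.274 0 0;50 -0.95 -0.274 0 0;50 -0.95 -0.274 0 0;50 -0.95 -0.274 0 0;50 -0.95 -0.274 0 0;50 -0.46 -0.13 0 0;50 0 0 0 0;50 0 0 0 0;50 0 0 0 0"}}

```text
t: 63.62
tcp_pos: [0.4684, -0.3389, 0.2044]
tool_rot: [0.653, 0.757, 0.0, -0.001]
force: [-0.2, -0.1, -3.5]
finger_gap: 0.693
gripper_force: 54.5
```

```bash
python3 go.py .4678 -.3404 .082 98.3
```

```text
tcp [ 0.4684 -0.3389  0.2044] psi 98.4 t 63.62 F [-0.2 -0.1 -3.5] gap 0.69 spin 0.04 dx dy dz [-0.07 -0.04  6.12]
```

Call:
{"op": "send_rows", "data": {"commands": "50 -0.06 -0.03 0.6 0;50 0 0 0.8 0;50 0 0 0.8 0;50 0 0 0.8 0;50 0 0 0.8 0;50 0 0 0.7 0;50 0 0 0.5 0;50 0 0 0.3 0;50 0 0 0.2 0;50 0 0 0.15 0;50 0 0 0.1 0;50 0 0 0.1 0;50 0 0 0 0;50 0 0 0 0;50 0 0 0 0"}}

```text
t: 64.87
tcp_pos: [0.4687, -0.3419, 0.0885]
tool_rot: [0.653, 0.757, -0.0, 0.0]
force: [1.3, 0.2, -2.4]
finger_gap: 0.691
gripper_force: 54.5
```

Call:
{"op": "send_rows", "data": {"commands": "50 0.06 0 0.1 0;50 0 0 0.08 0;50 0 0 0.06 0;50 0 0 0.05 0;50 0 0 0.03 0;50 0 0 0 0;50 0 0 0 0"}}

```text
t: 65.45
tcp_pos: [0.4683, -0.3405, 0.082]
tool_rot: [0.653, 0.757, -0.0, -0.0]
force: [-1.8, -0.3, 2.1]
finger_gap: 0.694
gripper_force: 54.8
```

Call:
{"op": "send_rows", "data": {"commands": "50 0 0 0 0"}}

```text
t: 65.53
tcp_pos: [0.4683, -0.3405, 0.0821]
tool_rot: [0.653, 0.757, -0.0, 0.0]
force: [-1.1, 1.0, 0.8]
finger_gap: 0.696
gripper_force: 54.8
```

Contact. Release, rise, and move clear toward +y so the stand can be seen.

Call:
{"op": "send_rows", "data": {"commands": "60 0 0 0 0;63 0 0 0 0;67 0 0 0 0;73 0 0 0 0;80 0 0 0 0;85 0 0 0 0;85 0 0 0 0;85 0 0 -0.6 0;85 0 0 -1 0;85 0 0 -1 0;85 0 0 -1 0;85 0 0 -1 0;85 0 0 -1 0;85 0 0 -0.5 0;85 0.9 0 0 0;85 0.9 0 0 0;85 0.9 0 0 0;85 0.9 0 0 0;85 0.9 0 0 0;85 0.9 0 0 0"}}

```text
t: 67.2
tcp_pos: [0.4522, -0.2327, 0.204]
tool_rot: [0.653, 0.757, 0.0, -0.0]
force: [0.7, -0.8, -0.3]
finger_gap: 0.996
gripper_force: 0.0
```

Call:
{"op": "send_rows", "data": {"commands": "85 0.9 0 0 0;85 0.9 0 0 0;85 0.9 0 0 0;85 0.9 0 0 0;85 0.9 0 0 0;85 0.9 0 0 0;85 0.9 0 0 0;85 0 0 0 0;85 0 0 0 0;85 0 0 0 0;85 0 0 0 0;85 0 0 0 0;85 0 0 0 0"}}

```text
t: 68.28
tcp_pos: [0.4343, -0.1097, 0.2037]
tool_rot: [0.654, 0.757, 0.0, 0.0]
force: [-0.1, -0.0, -1.0]
finger_gap: 0.991
gripper_force: 0.0
```

Run:
```python
from h import *
d=cams.snapshot('top');a=d['pixels'][155:230,270:370,::-1];o=d['pixels'][170:245,100:200,::-1]
b=cv2.imread('pics/top0.png')[155:230,270:370]
cv2.imwrite('pics/a8.png',cv2.resize(np.vstack([np.hstack([b,a]),np.hstack([cv2.imread('pics/top0.png')[170:245,100:200],o])]),None,fx=4,fy=4,interpolation=2))
print(readout.sense()['tcp_pos'],readout.sense()['t'])
```

```text
[ 0.43422049 -0.10963572  0.20369791] 68.3333
```

View pics/a8.png

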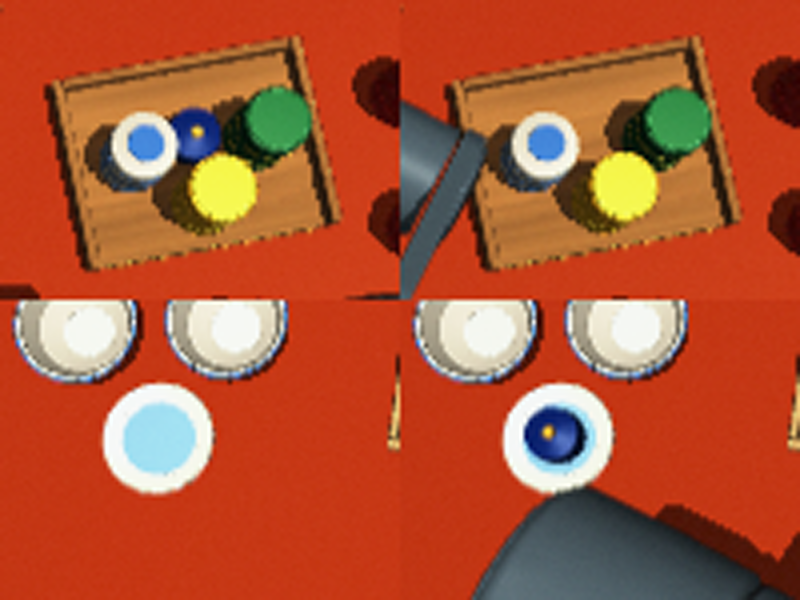

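Before and after match to under a pixel. The canisters are back on their spots, the pot is centred on the saucer at crop (554,435), and bowls and saucer are unmoved. Handing in.

```bash
python3 -c "
from station import sign_off
print(sign_off())"
```

```text
the job is handed in; nothing more can be done
None
```

The salt pot stands in the middle of the saucer and all three canisters are back upright on their own spots on the stand. The bowls and saucer were not moved, and the job was handed in at about 68 s of the 150 s allowed; sign-off returned no verdict.

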